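Loosen the rotor nut of unknown hand on the fixed-angle centrifuge

ROBOT

A 6-joint arm with a two-finger parallel gripper is mounted at the origin on the work surface. World frame = base frame: x ahead of the robot, y to its left, z up, the work surface at z = 0. Lengths are in mm, angles in rad, forces in N, time in s.
With the tool pointing down it reaches from about 250 to 800 mm from the base axis. Payload 8.5 kg.
Tool frame: the origin (TCP) lies at the very end of the fingers, on their centre line; the grasp point (between the pads) lies 19 mm behind it; z points along the fingers, x is the direction in which the jaws open and shut, and the axes are right-handed (so a half turn about z gives the same grasp; the last joint's range is limited). The gripper opens to 85 mm and grips with 20 to 120 N. Pads are 22 mm wide; open, the fingers measure 114 mm over their backs; the gripper's body (76 mm by 85 mm) begins 54 mm behind the grasp point. The pads swing forward as they close: fully open they stand 13 mm farther back than shut.
Start: joints at [-1.271, 0.238, -0.013, 1.319, 0, 1.571], TCP at [155.033, -501.541, 231.276] pointing down, gripper open.
Joint ranges: [-2.66, 2.66], [-1.03, 1.9], [-1.14, 1.46], [-1.82, 2.27], [-1.45, 1.34], [-3.14, 3.14]. Speed limits (rad/s): [2.22, 2.22, 2.79, 3.14, 3.14, 3.14].

INTERFACE

Orientations are given as a rotation vector (axis times angle).
In Python, from plant import sensors, vision, env gives the robot as it stands. The module is installed in compiled form; this text tells all that it offers.
- The arm moves only by the tool arm_command, never from a script. Its argument "series" is one flat list of numbers, 4 for each row, row after row: the shift along the world's x, y, z in m, then the turn about the world's z in degrees. A call has 1 to 10 rows; each row shifts and turns the commanded pose from where the row before left it; what a row does not reach is not made up. A row lasts 1/12 s, in which the tool goes at most 41.7 mm and 7.16 degrees, less where a joint would pass 70% of its speed; a pose out of reach is approached as far as the arm can. A call with a gripper value outside its range is refused whole. "fingers" is the finger opening in m, from 0 to 0.0854, set as the call begins (left out, the last holds). The fingers move at their own pace and stop on an object; "force" is the grip in N (left out, the last holds). Time passes only in rows, so rows that do not move let the fingers close. It gives the time, the measured TCP pose, the force and the opening at its end, in the units of the state.
- sensors.get_obs(): the state, without advancing time (a new reading comes with each control period).
- vision.get_image(name): name is "scene" or "top" or "wrist"; returns the picture (480x640x3 uint8, red, green, blue); there is no depth.
- vision.camera_params(name): a dict with "fx", "fy", "cx", "cy" (pixels), "world_from_camera" (4x4, takes a point from camera to world coordinates); the wrist camera has in their place "tool_from_camera" (4x4, takes a point from camera to tool coordinates, whose origin is the TCP and whose axes are the tool frame's). Camera axes: x right, y down, z forward; pixel columns grow to the right and rows downward; lengths in mm; the calibration is good to about 2 mm. A picture is of the moment at which its call begins: read the wrist's pose just before it. camera_params takes no time and is no camera call.
- env.finish_job(): hands the job in, once; it reports no verdict.
The state is a dict: "time": time; "qpos": joint angles; "joint_vel": joint speeds; "joint_efforts": joint torques, N m; "position": TCP position; "orientation": TCP orientation; "wrist_force": force on the tool from outside, world axes, zero at the start; "ft_torque": the same for the moment, N m; "gripper_width": finger opening in mm.
Only numpy, scipy, OpenCV 4.12 (cv2) and the standard library are available. Lean on these libraries where they do the work, as an engineer would, in place of code of your own. Each camera call takes 0.05 s, during which the arm holds its last target.

TASK

The fixed-angle rotor, the solid cone with six capped tubes, has to come off its centrifuge for cleaning: loosen the bar-grip nut in its middle by at least a sixth of a turn (60 degrees), then let go. Its thread may be left-hand or right-hand and nobody remembers which, so try it and feel which way it gives. Leave the nut on the other centrifuge, the one with four square buckets, tight.

Things in the scene. Friction and masses are not known exactly. Their poses are not given: they have to be found in the camera images.
- angle_machine: The centrifuge to work on: off-white housing 210 x 210 mm, 85 high, lid off, fixed; a round bowl rim (196 mm across, 112 high) surrounds a solid aluminium cone rotor with six capped tubes, its flat hub 125 mm above the table. Origin: centre of the underside, below the rotor axis; panel at -x. The other centrifuge: same housing and hub height, but a cross rotor with four square open buckets.
- nut_1_grip (a point): Retaining nut on a rotor's centre; two look alike; which is where varies. A steel upright bar 56 mm long, 12 thick, 34 high (its foot 9 mm above the rotor hub), over a 26 mm collar. Point: on its vertical axis, 31 mm above the hub (156 mm above the table), 12 mm below the bar's top. x along the bar, y across it, z up. Within 70 mm of the axis nothing but the nut and its washer rises above the hub.
- nut_1 (a joint): Turn of that nut, rad: 0 tight (starts within 0.04), growing as it loosens, whichever way that is, to a stop at 1.4. One nut has a right-hand thread (loosens anticlockwise from above), the other a left-hand one (clockwise); which is not told nor visible. Tightening, it stands fast; loosening, it turns against about 0.06 N m and stays where left.
- nut_2_grip (a point): The other retaining nut: same make, same size and same meaning of point and axes as nut_1_grip.
- nut_2 (a joint): As joint nut_1, for the other nut; its thread is of the other hand.

How it is judged (in metres and radians):
At the end, for the whole second after the job is handed in: The nut on the centrifuge with the fixed-angle (cone) rotor is loosened by more than 0.95 rad (54 degrees) from tight and has stopped turning; the nut on the other centrifuge is still tight (less than 0.2 rad) (((horizontal distance between nut_1_grip and angle_machine below 0.03 m and value of joint nut_1 above 0.95 rad and value of joint nut_2 below 0.2 rad) or (horizontal distance between nut_2_grip and angle_machine below 0.03 m and value of joint nut_2 above 0.95 rad and value of joint nut_1 below 0.2 rad)) and velocity of joint nut_1 between -0.1 and 0.1 rad/s and velocity of joint nut_2 between -0.1 and 0.1 rad/s); the robot touches nothing.
It fails at once if the nut on the other centrifuge is loosened by more than 0.2 rad ((horizontal distance between nut_1_grip and angle_machine above 0.03 m and value of joint nut_1 above 0.2 rad) or (horizontal distance between nut_2_grip and angle_machine above 0.03 m and value of joint nut_2 above 0.2 rad)).
It also fails if it takes over 34 s, if anything falls off the work surface, if the arm or the gripper's body presses on something with over 40 N, if the wrist force passes 120 N, or if a joint passes its speed limit or range.

## Working session

There is one attempt and no reset: what is moved stays moved. The work goes in short steps, Python scripts to look and compute and a tool call to move; the robot and the scene stay as the last step left them, time stands still between calls to the robot, and variables do not carry over. Pictures are saved under pics/ and viewed, and the job is handed in when it is done.

Besides the shell and the picture viewer there is one more tool, called after "Emit:" by a JSON object that holds its "fn" and its "kwargs". arm_command: Moves the arm, as the interface text tells. Its arguments: {"type":"object","properties":{"series":{"type":"array","items":{"type":"number"}},"fingers":{"type":"number"},"force":{"type":"number"}},"required":["series"]}

```bash
mkdir -p pics; python3 - <<'E'
from plant import sensors, vision
import cv2
o=sensors.get_obs(); print(o)
for n in ("top","scene"):
    cv2.imwrite(f"pics/{n}1.png",vision.get_image(n)[:,:,::-1])
    p=vision.camera_params(n); print(n,p)
print(vision.camera_params("wrist"))
E
```

```text
{'time': 0.0, 'qpos': array([-1.27097786e+00,  2.38788055e-01, -1.42448495e-02,  1.31921383e+00,
       -1.18408509e-05,  1.57081394e+00]), 'joint_vel': array([-1.76072420e-04,  5.16049527e-04, -1.31159956e-03,  3.22956447e-04,
       -2.43085802e-04,  3.56486627e-05]), 'joint_efforts': array([ 1.43537670e-05, -5.38780510e+01,  3.46434832e+01,  1.85537513e-02,
       -1.36148587e-04,  7.48520222e-06]), 'position': array([ 154.9304396 , -501.18252637,  230.6774792 ]), 'orientation': array([-2.52759388e+00,  1.86427507e+00,  1.84408418e-03]), 'wrist_force': array([-0.53950621, -0.19708734,  0.62038443]), 'ft_torque': array([ 0.0142741 , -0.03573612,  0.01997875]), 'gripper_width': 85.33999293640451}
top {'fx': 436.26206462562146, 'fy': 436.26206462562146, 'cx': 327.18709027213157, 'cy': 246.4333538366398, 'world_from_camera': array([[-1.07572783e-01, -9.67915593e-01,  2.27084790e-01,
         3.49420083e+02],
       [-9.94194897e-01,  1.04235904e-01, -2.66717755e-02,
         8.50253981e+00],
       [ 2.14563888e-03, -2.28635697e-01, -9.73509689e-01,
         9.21046469e+02],
       [ 
[... 315 characters left out ...]
-01,  6.54706057e-02, -5.44225087e-02,
         6.45799183e+01],
       [ 1.89243449e-02, -7.93563114e-01, -6.08193599e-01,
         6.48352674e+02],
       [ 0.00000000e+00,  0.00000000e+00,  0.00000000e+00,
         1.00000000e+00]])}
{'fx': 432.2417645659601, 'fy': 432.2417645659601, 'cx': 324.2300454445204, 'cy': 237.86346454900024, 'tool_from_camera': array([[ 9.99999970e-01, -1.33740788e-04,  2.05598751e-04,
         3.71109181e-01],
       [ 6.80862868e-05,  9.56676882e-01,  2.91151746e-01,
        -7.51940360e+01],
       [-2.35630436e-04, -2.91151723e-01,  9.56676862e-01,
        -1.43104825e+02],
       [ 0.00000000e+00,  0.00000000e+00,  0.00000000e+00,
         1.00000000e+00]])}
```

View pics/top1.png

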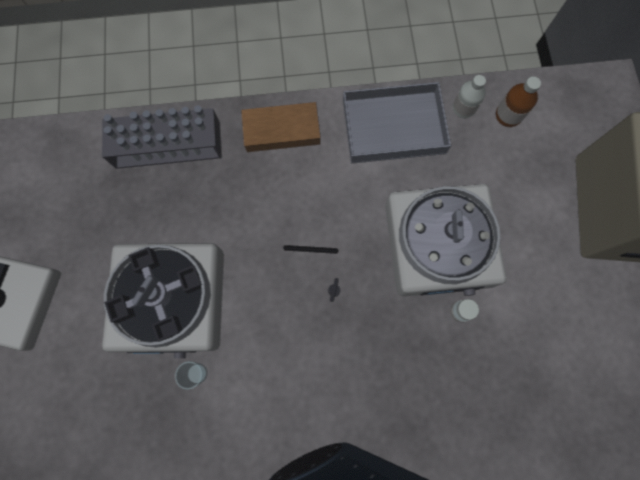

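View pics/scene1.png

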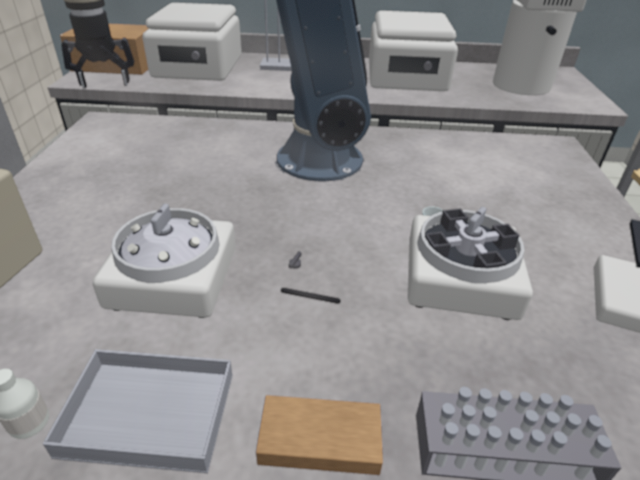

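The cone rotor is the right-hand one in the top view (about 453,232) and the left-hand one in the scene view (about 165,240). The bucket rotor is on the other side. I'll zoom in on the nut.

```bash
python3 - <<'E'
import cv2,numpy as np
a=cv2.imread("pics/top1.png")[180:300,385:510]; b=cv2.imread("pics/scene1.png")[190:290,95:235]
a=cv2.resize(a,None,fx=5,fy=5,interpolation=cv2.INTER_CUBIC)[:590]
cv2.imwrite("pics/topz.png",a)
cv2.imwrite("pics/scenez.png",cv2.resize(b,None,fx=5,fy=5,interpolation=cv2.INTER_CUBIC))
E
```

```text
(no output)
```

View pics/topz.png

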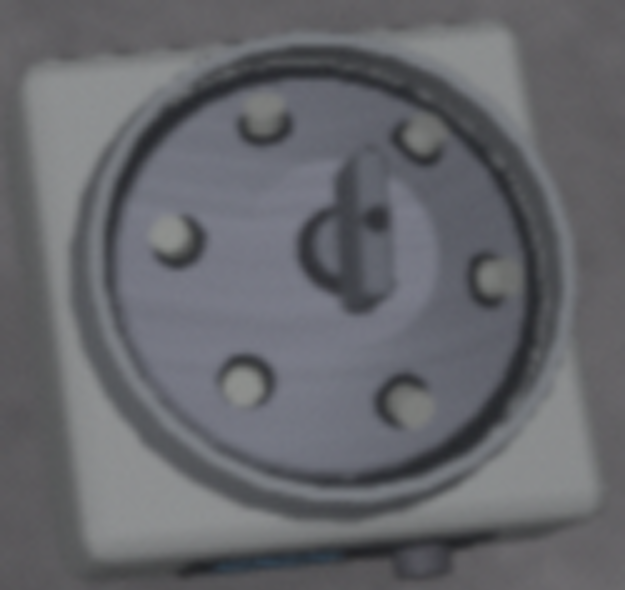

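View pics/scenez.png

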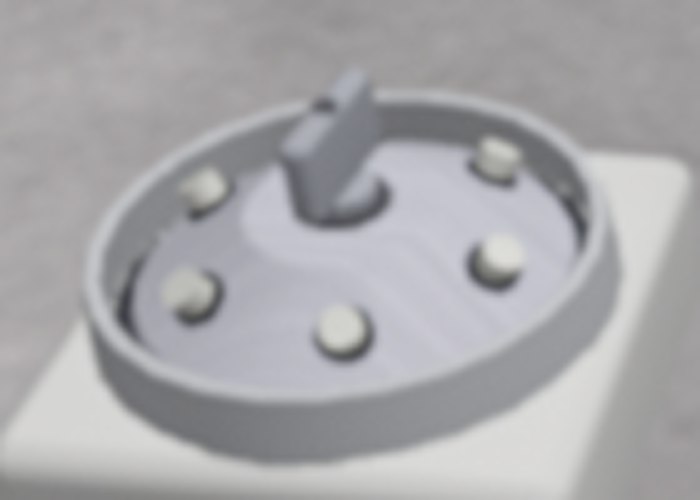

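```bash
cat > h.py <<'E'
import numpy as np
def ray(p,u,v,z,T=None):
    T=p["world_from_camera"] if T is None else T
    d=T[:3,:3]@np.array([(u-p["cx"])/p["fx"],(v-p["cy"])/p["fy"],1.]); c=T[:3,3]
    return c+d*(z-c[2])/d[2]
E
python3 - <<'E'
from plant import vision
from h import *
p=vision.camera_params("top");s=vision.camera_params("scene")
f=lambda x,y,z:print((x,y),ray(p,385+(x+.5)/5-.5,180+(y+.5)/5-.5,z).round(1))
g=lambda x,y,z:print('s',(x,y),ray(s,95+(x+.5)/5-.5,190+(y+.5)/5-.5,z).round(1))
for q in [(377,218),(372,148),(376,298)]: f(*q,168)
for q in [(323,103),(357,70),(295,150)]: g(*q,168)
print("rim");
for q in [(320,35),(330,507),(78,260),(572,290)]: f(*q,112)
for q in [(85,270),(612,240),(350,92),(265,400)]: g(*q,112)
E
```

```text
(377, 218) [ 542.2 -254.   168. ]
(372, 148) [ 568.4 -256.9  168. ]
(376, 298) [ 512.9 -248.4  168. ]
s (323, 103) [ 540.7 -252.7  168. ]
s (357, 70) [ 518.8 -247.7  168. ]
s (295, 150) [ 569.7 -252.7  168. ]
rim
(320, 35) [ 632.9 -264.4  112. ]
(330, 507) [ 447.4 -236.1  112. ]
(78, 260) [ 552.2 -156.3  112. ]
(572, 290) [ 520.2 -342.8  112. ]
s (85, 270) [ 574.9 -338.6  112. ]
s (612, 240) [ 537.2 -155.1  112. ]
s (350, 92) [ 453.4 -281.7  112. ]
s (265, 400) [ 636.6 -249.9  112. ]
```

Emit:
{"fn": "arm_command", "kwargs": {"series": [0.014, 0.02, 0, 7, 0.014, 0.02, 0, 7, 0.014, 0.02, 0, 7, 0.014, 0.02, 0, 7, 0.014, 0.02, 0, 7, 0.014, 0.02, 0, 7, 0.014, 0.02, 0, 7, 0.014, 0.02, 0, 7, 0.014, 0.02, 0, 7, 0.014, 0.02, 0, 7], "fingers": 0.0854}}

```text
time: 0.93
position: [295.3, -300.4, 231.1]
orientation: [-3.141, 0.068, 0.001]
wrist_force: [0.7, -1.0, 0.5]
gripper_width: 85.5
```

```bash
python3 - <<'E'
from plant import sensors
o=sensors.get_obs(); print(o['time'],o['qpos'],o['position'],o['orientation'])
E
```

```text
0.9333 [-7.93755889e-01  6.07824924e-02 -2.30335695e-01  1.28021545e+00
 -7.13322979e-05  8.20432572e-01] [ 295.34331739 -300.3530507   231.07238219] [-3.14052955e+00  6.81478019e-02  6.82806739e-04]
```

Emit:
{"fn": "arm_command", "kwargs": {"series": [0.022, 0.0045, 0, 7, 0.022, 0.0045, 0, 7, 0.022, 0.0045, 0, 7, 0.022, 0.0045, 0, 7, 0.022, 0.0045, 0, 7, 0.022, 0.0045, 0, 7, 0.022, 0.0045, 0, 7, 0.022, 0.0045, 0, 7, 0.022, 0.0045, 0, 7, 0.022, 0.0045, 0, 7]}}

```text
time: 1.77
position: [515.9, -256.0, 230.8]
orientation: [-2.611, -1.746, 0.001]
wrist_force: [0.8, -1.4, 0.7]
gripper_width: 85.6
```

Emit:
{"fn": "arm_command", "kwargs": {"series": [0.0, 0, 0, 7, 0, 0, 0, 7, 0, 0, 0, 1.5, 0, 0, 0, 0, 0, 0, 0, 0]}}

```text
time: 2.18
position: [514.9, -256.5, 230.9]
orientation: [-2.36, -2.073, 0.001]
wrist_force: [0.0, 0.0, 0.5]
gripper_width: 85.3
```

```bash
python3 - <<'E'
from plant import sensors,vision
from h import *
import cv2
from scipy.spatial.transform import Rotation as R
o=sensors.get_obs(); print(o['time'],o['qpos'],o['position'],o['orientation'])
im=vision.get_image("wrist"); cv2.imwrite("pics/w1.png",im[:,:,::-1])
T=np.eye(4);T[:3,:3]=R.from_rotvec(o['orientation']).as_matrix();T[:3,3]=o['position']
np.save("T1.npy",T@vision.camera_params("wrist")["tool_from_camera"])
print(np.degrees(np.arctan2(T[1,0],T[0,0])))
E
```

```text
2.1833 [-4.62055840e-01  3.25867699e-01  1.08986305e-01  1.35457441e+00
 -1.13707880e-04 -3.32733166e-01] [ 514.90977428 -256.47015183  230.93456343] [-2.35991396e+00 -2.07288330e+00  5.57160369e-04]
82.5903566760597
```

View pics/w1.png

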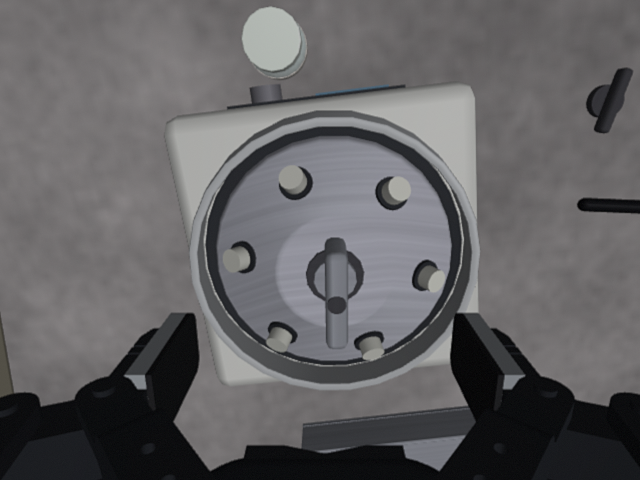

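The wrist view shows the cone rotor with its bar almost parallel to the image columns, the top dot at (337,304) and the lower end at (337,348).

```bash
python3 - <<'E'
from plant import vision
from h import *
p=vision.camera_params("wrist");T=np.load("T1.npy")
a=ray(p,337,304,168,T);b=ray(p,337.5,349,168,T);c=ray(p,336,252,168,T);print(a,b,c)
d=b-c;print(np.degrees(np.arctan2(d[1],d[0])),np.hypot(*d[:2]))
for q in [(191,250),(480,245),(335,112),(335,388)]: print(ray(p,*q,112,T))
E
```

```text
[ 541.18912266 -253.12616846  168.        ] [ 567.65509249 -256.06788095  168.        ] [ 512.67524183 -250.17051305  168.        ]
-6.122375155489096 55.29523420859261
[ 518.39558087 -342.75417749  112.        ]
[ 538.82633587 -159.57179191  112.        ]
[ 446.23004762 -241.19350349  112.        ]
[ 632.41506627 -264.05487696  112.        ]
```

Emit:
{"fn": "arm_command", "kwargs": {"series": [0.0133, 0.0017, 0, 1.3, 0.013, 0.0017, 0, 0, 0, 0, -0.03, 0, 0, 0, -0.03, 0, 0, 0, -0.022, 0, 0, 0, -0.01, 0, 0, 0, 0, 0, 0, 0, 0, 0], "fingers": 0.045}}

```text
time: 2.9
position: [541.4, -253.2, 139.8]
orientation: [2.336, 2.101, -0.0]
wrist_force: [-0.1, 0.1, -0.6]
gripper_width: 45.0
```

Emit:
{"fn": "arm_command", "kwargs": {"series": [0, 0, 0, 0, 0, 0, 0, 0, 0, 0, 0, 0, 0, 0, 0, 0, 0, 0, 0, 0, 0, 0, 0, 0], "fingers": 0.0, "force": 50}}

```text
time: 3.4
position: [542.1, -253.6, 140.8]
orientation: [2.333, 2.1, 0.001]
wrist_force: [-0.5, -1.0, 7.0]
gripper_width: 11.4
```

```bash
python3 - <<'E'
from plant import sensors
o=sensors.get_obs(); print({k:o[k] for k in ('time','position','orientation','wrist_force','ft_torque','gripper_width','qpos')})
E
```

```text
{'time': 3.4, 'position': array([ 542.05184457, -253.61604598,  140.84354255]), 'orientation': array([2.33338069e+00, 2.09958994e+00, 1.31754893e-03]), 'wrist_force': array([-0.51686069, -0.98258413,  6.96947856]), 'ft_torque': array([-0.0665663 ,  0.09677108, -0.04412767]), 'gripper_width': 11.422707683174679, 'qpos': array([-4.37490301e-01,  4.02136339e-01, -8.92217199e-03,  1.15696792e+00,
       -2.61383705e-04, -3.32110152e-01])}
```

Gripped (width 11.4 mm). Next, a small anticlockwise try.

Emit:
{"fn": "arm_command", "kwargs": {"series": [0, 0, 0, 1.5, 0, 0, 0, 1.5, 0, 0, 0, 0, 0, 0, 0, 0]}}

```text
time: 3.73
position: [542.1, -253.6, 140.9]
orientation: [2.279, 2.158, 0.002]
wrist_force: [0.4, -0.1, 6.3]
gripper_width: 11.0
```

```bash
cat > st.py <<'E'
from plant import sensors
import numpy as np
from scipy.spatial.transform import Rotation as R
o=sensors.get_obs(); m=R.from_rotvec(o['orientation']).as_matrix()
print(o['time'],o['position'].round(1),'yaw',np.degrees(np.arctan2(m[1,0],m[0,0])).round(2),'F',o['wrist_force'].round(1),'M',o['ft_torque'].round(3),o['gripper_width'].round(1),'q6',o['qpos'][5].round(3))
E
python3 st.py
```

```text
Traceback (most recent call last):
  File "st.py", line 5, in <module>
    print(o['time'],o['position'].round(1),'yaw',np.degrees(np.arctan2(m[1,0],m[0,0])).round(2),'F',o['wrist_force'].round(1),'M',o['ft_torque'].round(3),o['gripper_width'].round(1),'q6',o['qpos'][5].round(3))
                                                                                                                                                          ^^^^^^^^^^^^^^^^^^^^^^^^
AttributeError: 'float' object has no attribute 'round'
```

```bash
sed -i "s/o\['gripper_width'\].round(1)/round(o['gripper_width'],2)/" st.py; python3 st.py
```

```text
3.7333 [ 542.1 -253.6  140.9] yaw 86.88 F [ 0.4 -0.1  6.3] M [ 0.152  0.121 -1.189] 10.98 q6 -0.383
```

Anticlockwise it pushes back with 1.19 N m, against the 0.06 N m expected when loosening, so it stands fast. Next, clockwise.

Emit:
{"fn": "arm_command", "kwargs": {"series": [0, 0, 0, -3, 0, 0, 0, -3, 0, 0, 0, -3, 0, 0, 0, 0, 0, 0, 0, 0]}}

```text
time: 4.15
position: [542.0, -253.8, 140.8]
orientation: [2.44, 1.974, 0.001]
wrist_force: [-0.5, -1.1, 7.1]
gripper_width: 11.4
```

```bash
python3 st.py
```

```text
4.15 [ 542.  -253.8  140.8] yaw 77.94 F [-0.5 -1.1  7.1] M [-0.196  0.228  0.   ] 11.36 q6 -0.227
```

Clockwise it turns freely, so it has a left-hand thread. Turning on to about 70° in total.

Emit:
{"fn": "arm_command", "kwargs": {"series": [0, 0, 0, -6, 0, 0, 0, -6, 0, 0, 0, -6, 0, 0, 0, -6, 0, 0, 0, -6, 0, 0, 0, -6, 0, 0, 0, -6, 0, 0, 0, -6, 0, 0, 0, -6, 0, 0, 0, -6]}}

```text
time: 4.98
position: [540.9, -255.0, 140.8]
orientation: [3.101, 0.48, -0.001]
wrist_force: [-6.4, -7.6, 8.4]
gripper_width: 10.9
```

Emit:
{"fn": "arm_command", "kwargs": {"series": [0, 0, 0, -4, 0, 0, 0, 0, 0, 0, 0, 0, 0, 0, 0, 0]}}

```text
time: 5.32
position: [540.8, -255.0, 140.8]
orientation: [3.115, 0.379, -0.001]
wrist_force: [-5.8, -7.0, 8.6]
gripper_width: 11.1
```

```bash
python3 st.py
```

```text
5.3167 [ 540.8 -255.   140.8] yaw 13.88 F [-5.8 -7.   8.6] M [-1.425  1.263 -0.016] 11.09 q6 0.89
```

Emit:
{"fn": "arm_command", "kwargs": {"series": [0, 0, 0, 0, 0, 0, 0, 0, 0, 0, 0, 0, 0, 0, 0, 0, 0, 0, 0, 0], "fingers": 0.05}}

```text
time: 5.73
position: [541.4, -252.9, 139.2]
orientation: [-3.118, -0.383, 0.0]
wrist_force: [-0.3, -0.3, 0.3]
gripper_width: 50.1
```

Emit:
{"fn": "arm_command", "kwargs": {"series": [0, 0, 0.02, 0, 0, 0, 0.03, 0, 0, 0, 0.03, 0, 0, 0, 0.03, 0, -0.03, 0.01, 0, 0, -0.03, 0.01, 0, 0, 0, 0, 0, 0, 0, 0, 0, 0]}}

```text
time: 6.4
position: [480.3, -232.7, 249.9]
orientation: [3.118, 0.382, 0.001]
wrist_force: [1.3, 0.1, 0.8]
gripper_width: 50.0
```

```bash
python3 st.py; python3 - <<'E'
from plant import vision
import cv2
cv2.imwrite("pics/w2.png",vision.get_image("wrist")[:,:,::-1])
cv2.imwrite("pics/t2.png",vision.get_image("top")[:,:,::-1])
E
```

```text
6.4 [ 480.3 -232.7  249.9] yaw 13.97 F [1.3 0.1 0.8] M [-0.105 -0.013 -0.002] 49.97 q6 0.876
```

View pics/w2.png

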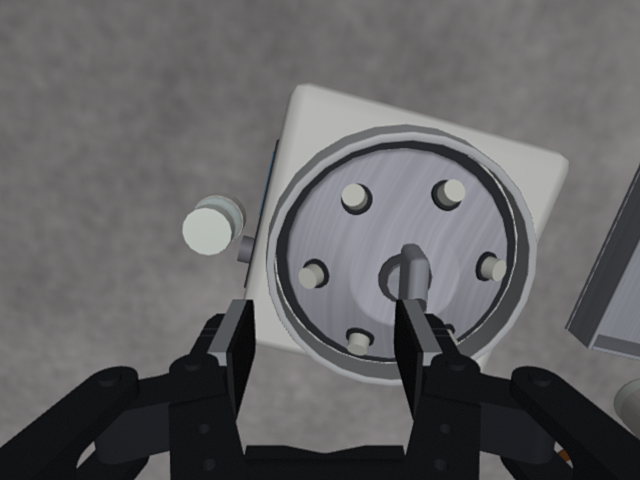

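View pics/t2.png

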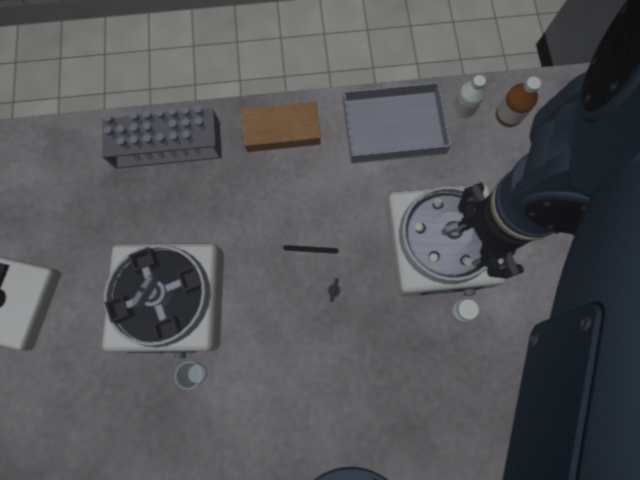

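The wrist view shows the released bar at about (413,280), still parallel to the fingers' y axis (yaw about -76°, from -6°). The fingers are clear of it. Handing in.

```bash
python3 - <<'E'
from plant import env
print(env.finish_job())
E
python3 st.py
```

```text
the job is handed in; nothing more can be done
None
the job is handed in; nothing more can be done
```

The nut on the cone-rotor centrifuge is loosened by about 70° (1.2 rad), past the 60° you asked for. It has been let go, and the job was handed in at about 6.5 s of the 34 s allowed.

- **Finding it:** the two fixed cameras and the wrist camera agreed to about 1 mm on the nut's position, near (541, -253) mm. The wrist camera put the bar at -6.1°. The fixed cameras gave -8.7° and -5.6° for that angle, so I used the wrist value.
- **Which way it gives:** a 3° anticlockwise try stood fast at about 1.2 N m. Clockwise it turned almost freely, so this nut has a left-hand thread.
- **Last checks:** the tool had turned 70° from the gripping angle. After release the bar looked in line with the fingers, judged by eye with its far end partly hidden by a finger. The gripper was open and clear, about 110 mm higher, with wrist force about 1.5 N.
- **Side load:** while turning, about 10 N of side force built up because the grip was 1–2 mm off centre. It disappeared on release.
- **Other centrifuge:** the arm never went near it or touched its nut.

No check failed. The hand-in gives no verdict, so I have no reading of the nut's joint itself.

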